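# Tare the laboratory balance through its shuttered key well

### The arm

A 6-joint arm with a two-finger parallel gripper is mounted at the origin on the work surface. World frame = base frame: x ahead of the robot, y to its left, z up, the work surface at z = 0. Lengths are in m, angles in rad, forces in N, time in s.
With the tool pointing down it reaches from about 0.4 to 0.825 m from the base axis. Payload 7 kg.
Tool frame: the origin (TCP) lies on the centre line of the jaws, within the pads' length; the fingertips stand 22 mm ahead of it and the grasp point (between the pads) lies 3 mm ahead of it; z points along the fingers, y is the line along which they close (so a half turn about z gives the same grasp; the last joint's range is limited). The gripper opens to 88 mm and grips with 3 to 60 N. Pads are 19 mm wide; open, the fingers measure 130 mm over their backs; the gripper's body (78 mm by 193 mm) begins 47 mm behind the grasp point.
Start: joints at [-1.004, 0.359, 0.012, 0, -1.224, -0.288], TCP at [0.186, -0.649, 0.249] pointing down, gripper open.
Joint ranges: [-3.07, 3.07], [-1.43, 2.12], [-1.02, 1.25], [-3.03, 1.67], [-3.05, -0], [-3.03, 3.03]. Speed limits (rad/s): [2.39, 2.39, 3.01, 3.14, 3.14, 3.14].

### API

Orientations are given as [roll, pitch, yaw] about the fixed x, y, z axes, in that order (R = Rz(yaw) Ry(pitch) Rx(roll)).
In Python, from station import monitor, viewer, order gives the robot as it stands. The module is installed in compiled form; this text tells all that it offers.
- The arm moves only by the tool servo_tool, never from a script. Its argument "targets" is a list of rows, each an object with "angular": the turn, a rotation vector about the tool's x, y, z in degrees, a list of three; "xyz": the shift along the tool's x, y, z in cm, a list of three; "claw": the finger opening in cm, from 0 to 8.76. A call has 1 to 20 rows; each row shifts and turns the commanded pose from where the row before left it, along the tool's axes as they then stand; what a row does not reach is not made up. A row lasts 1/10 s, in which the tool goes at most 50 mm and 8.59 degrees, less where a joint would pass 70% of its speed; a pose out of reach is approached as far as the arm can. A call is refused whole if a number of a shift passes 5 or a number of a turn 8.59, either way. A call with a gripper value outside its range is refused whole. The fingers move at their own pace and stop on an object; "force" is the grip in N (left out, the last holds). Time passes only in rows, so rows that do not move let the fingers close. It gives the time, the measured TCP pose, the force, the opening and the grip force at its end, in the units of the state.
- monitor.get_state(): the state, without advancing time (a new reading comes with each control period).
- viewer.grab_frame(name): name is "scene" or "top"; returns a dict with "color" (384x512x3 uint8, blue, green, red), "fovy" (degrees; the focal length in pixels is half the picture's height over the tangent of half this angle, whatever the lens; pixels are square), "cx", "cy" (the principal point, pixels), "k1" (the pictures are not rectified: a ray, as slopes to the right and down, at radius r is drawn at 1 + k1 r^2 times it, then the intrinsics apply), "R" (3x3) and "t" (3): a world point X has camera coordinates R X + t. Camera axes: x right, y down, z forward; pixel columns grow to the right and rows downward; lengths in m; the calibration is good to about 2 mm. A picture is of the moment at which its call begins. There is no depth.
- order.job_done(): hands the job in; it is judged then, once.
The state is a dict: "t": time; "q": joint angles; "qd": joint speeds; "joint_efforts": joint torques, N m; "eef_pos": TCP position; "ee_rot": TCP orientation; "force": force on the tool from outside, world axes, zero at the start; "moment": the same for the moment, N m; "width": finger opening in m; "gripper_force": force on a finger pad.
Only numpy, scipy, OpenCV 4.12 (cv2) and the standard library are available. Lean on these libraries where they do the work, as an engineer would, in place of code of your own. Each camera call takes 0.05 s, during which the arm holds its last target. There are 200 camera calls.

### The job

Tare the balance: with a fingertip, push the orange tab to slide the green dust shutter all the way open, reach down into the well it covered and press the sunken red key fully down for about half a second, then push the tab back so that the shutter is fully shut again. Only push and press: do not pinch the tab, do not lift or shift the balance, and leave the dish on its pan and the vessels around it where they stand.

Things in the scene. Friction and masses are not known exactly. Their poses are not given: they have to be found in the camera images.
- balance: White bench balance, about 300 (x) by 240 (y) by 60 mm high, 4 kg, standing loose on the bench. Origin: centre of the footprint, at bench height; its x axis points from the control deck (front, -x side) to the steel weighing pan (130 mm across, centre 85 mm along +x, top 74 mm high), y to the left, z up. The deck is flat, 60 mm above the bench, and reaches from x = -130 mm to the pan, y = -120 to +120 mm.
- tare_well (a point): Centre of the mouth of the round key well, at deck height, 85 mm in front of (-x) and 35 mm right of (-y) the balance's origin, 60 mm above the bench. The well is 50 mm in diameter and 28 mm deep, hidden under the shutter when that is shut. In its middle, 20 mm below the mouth, lies the top of the red tare key.
- tare_key (a joint): Red round key, 26 mm in diameter, in the middle of the well. Value in m: 0 = up, 0.005 = fully down (its top then 25 mm below the mouth). A spring lifts it back; about 1.2 N starts it, 4 N bring it fully down.
- shutter (a joint): Green flat shutter over the well, 64 mm by 60 mm, its top 5 mm above the deck. Value in m: 0 = fully shut (centred on the well), 0.064 = fully open, slid along the balance's +y; it may start a little ajar. It slides with about 1.2 N of friction and stays where it is left; there is a stop at each end.
- shutter_tab (a point): Centre of the top edge of the orange tab on the middle of the shutter, 31 mm above the deck (91 mm above the bench). The tab stands up 26 mm from the shutter, is 40 mm long along the balance's x and 12 mm thick along y; it moves with the shutter and stands above the well's centre when shut.
- tab_right: The -y half of the orange tab (6 mm thick): push on its outer face, towards the balance's +y, to open. Origin: centre of its foot. Pinching the tab means force on both halves at once.
- tab_left: The +y half of the orange tab (6 mm thick): push on its outer face, towards the balance's -y, to shut. Origin: centre of its foot.
- dish: White ceramic dish standing on the weighing pan, 76 mm across, 26 mm high. Origin: centre of its underside.
- wash_bottle: White plastic bottle with red cap, 60 mm in diameter, 150 mm high, standing to the left or right of the balance. Origin: centre of its underside.
- amber_bottle: Amber glass bottle with blue cap, 64 mm in diameter, 130 mm high, standing to the left or right of the balance. Origin: centre of its underside.
- mortar: White ceramic mortar, 84 mm across, 55 mm high, standing to the left or right of the balance. Origin: centre of its underside.
Mind the look-alikes: they are no part of the job. What is shaped like the dish but blue, pink or turquoise is not meant.

How it is judged:
On the way, in this order (a step that is already met when the one before it is completed fails the run):
1. the shutter is slid open (at least 55 of its 64 mm) (value of joint shutter above 0.055 m), for 0.1 s.
2. the sunken key is pressed down (at least 4 of its 5 mm) for 0.3 s (value of joint tare_key above 0.004 m), for 0.3 s.
3. the shutter is shut again (within 4 mm) with the key up (value of joint shutter below 0.004 m and value of joint tare_key below 0.0015 m), for 0.1 s.
At the end, for the whole second after the job is handed in: The shutter is shut to within 4 mm and the key is up; the balance stands flat within 15 mm of where it was; the dish is upright on its pan within 25 mm, and the two bottles and the mortar upright within 15 mm, of where they were (all of step 3 and distance of each of balance, wash_bottle, amber_bottle, mortar from where it was at the start of the episode below 0.015 m and angle between balance's own z axis and vertical below 0.03 rad and linear speed of balance below 0.01 m/s and z of dish in the frame of balance above 0.07 m and distance of dish from where it was at the start of the episode below 0.025 m and angle between each of dish, wash_bottle, amber_bottle, mortar's own z axis and vertical below 0.1 rad); the robot touches nothing.
It fails at once if the balance is shoved more than 15 mm, lifted or tipped (distance of balance from where it was at the start of the episode above 0.015 m or height (world z) of balance above 0.008 m or angle between balance's own z axis and vertical above 0.06 rad).
It fails at once if the tab is pinched (more than 2 N of the fingers on both its halves at once) (contact force between the fingers and tab_right above 2 N and contact force between the fingers and tab_left above 2 N).
It fails at once if the dish is moved more than 25 mm, or a bottle or the mortar more than 15 mm (distance of dish from where it was at the start of the episode above 0.025 m or distance of any of wash_bottle, amber_bottle, mortar from where it was at the start of the episode above 0.015 m).
It also fails if it takes over 54 s, if anything falls off the work surface, if the arm or the gripper's body presses on something with over 40 N, if the wrist force passes 120 N, or if a joint passes its speed limit or range.

## Working session

There is one attempt and no reset: what is moved stays moved. The work goes in short steps, Python scripts to look and compute and a tool call to move; the robot and the scene stay as the last step left them, time stands still between calls to the robot, and variables do not carry over. Pictures are saved under pics/ and viewed, at most 10 in all, crops included, and the job is handed in when it is done.

Besides the shell and the picture viewer there is one more tool, called after "Request:" by a JSON object that holds its "method" and its "body", one argument or row to a line. servo_tool: Moves the arm, as the interface text tells. Its arguments: {"type":"object","properties":{"targets":{"type":"array"},"force":{"type":"number"}},"required":["targets"]}

```bash
mkdir -p pics
cat > h.py <<'E'
import numpy as np,cv2
from station import monitor,viewer,order
def grab(n):
    f=viewer.grab_frame(n); return f
def K(f):
    F=192/np.tan(np.radians(f['fovy'])/2)
    return np.array([[F,0,f['cx']],[0,F,f['cy']],[0,0,1]]),np.array([f['k1'],0,0,0.])
def pix2w(f,uv,z):
    k,d=K(f); R=np.array(f['R']);t=np.array(f['t'])
    p=cv2.undistortPoints(np.array(uv,float).reshape(-1,1,2),k,d).reshape(-1,2)
    c=-R.T@t; o=[]
    for a,b in p:
        r=R.T@np.array([a,b,1]); o.append(c+r*(z-c[2])/r[2])
    return np.array(o)
def w2pix(f,X):
    k,d=K(f); R=np.array(f['R'],float)
    return cv2.projectPoints(np.array(X,float).reshape(-1,1,3),cv2.Rodrigues(R)[0],np.array(f['t'],float),k,d)[0].reshape(-1,2)
E
python3 - <<'E'
from h import *
import pickle
fs={n:grab(n) for n in('scene','top')}
pickle.dump(fs,open('f0.pkl','wb'))
for n,f in fs.items():
    print(n,f['fovy'],f['k1'],-np.array(f['R']).T@f['t'])
    cv2.imwrite(f'pics/{n}0.png',cv2.resize(f['color'],(800,600),interpolation=cv2.INTER_CUBIC))
s=monitor.get_state();print(s)
E
```

```text
scene 48.8236015342246 0.0059906924364768 [1.1867917  0.17885944 0.94825578]
top 51.919366208873186 -0.09773979719175781 [0.41927537 0.02440167 1.22049884]
{'t': 0.1, 'q': array([-1.00388387e+00,  3.59312329e-01,  1.11671517e-02, -3.03779373e-04,
       -1.22406252e+00, -2.88112641e-01]), 'qd': array([ 1.24651835e-03, -3.19472422e-03,  2.54204582e-03,  1.05042221e-03,
       -4.50112877e-05, -2.12359641e-03]), 'joint_efforts': array([-8.29957389e-04, -5.84165168e+01,  2.93750310e+01,  7.01557383e+00,
        1.01311514e-02, -6.58659746e-05]), 'eef_pos': array([ 0.18564461, -0.64856929,  0.24772634]), 'ee_rot': array([ 3.14015830e+00, -1.27251186e-04, -2.86289618e+00]), 'force': array([ 0.15915897,  0.50790818, -0.48496591]), 'moment': array([ 0.01968758, -0.06878124,  0.02581497]), 'gripper_force': 0.0, 'width': 0.08771498209601561}
```

View pics/scene0.png

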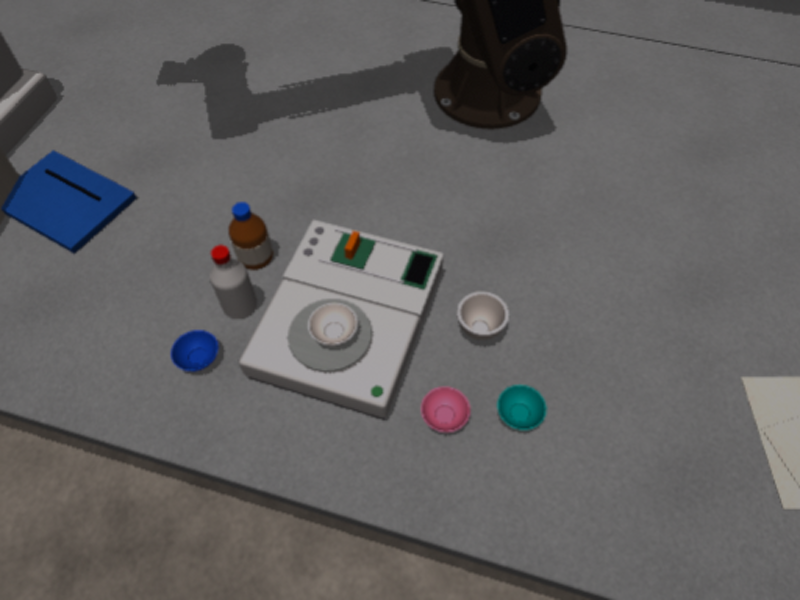

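View pics/top0.png

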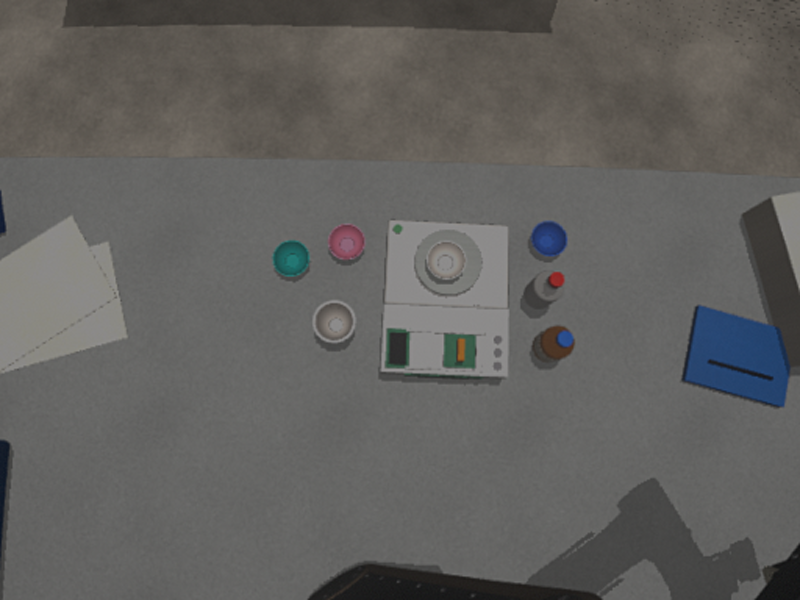

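Both views show the balance: in the top picture (800x600) its corners are at about (388,220), (508,226), (509,377) and (381,374), with the orange tab at (461,350). The amber and wash bottles stand on its -y side and the mortar on +y. The dish on the pan is the white one at (446,262). The blue, pink and turquoise dishes are look-alikes. I'll enlarge a crop next.

Run:
```python
from h import *
import pickle
fs=pickle.load(open('f0.pkl','rb'))
a=fs['top']['color'][136:250,236:340]; a=cv2.resize(a,None,fx=5,fy=5,interpolation=cv2.INTER_CUBIC)
cv2.imwrite('pics/c1.png',cv2.convertScaleAbs(a,alpha=1.5))
a=fs['scene']['color'][136:270,150:290]; a=cv2.resize(a,None,fx=4.4,fy=4.4,interpolation=cv2.INTER_CUBIC)
cv2.imwrite('pics/c2.png',cv2.convertScaleAbs(a,alpha=1.5)); print(a.shape)
```

```text
(590, 616, 3)
```

View pics/c1.png

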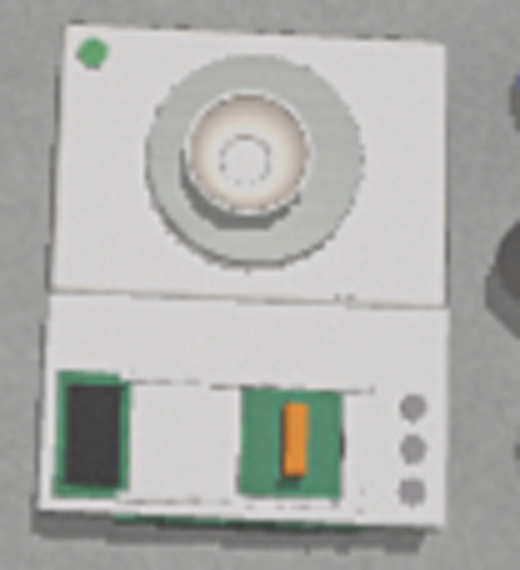

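View pics/c2.png

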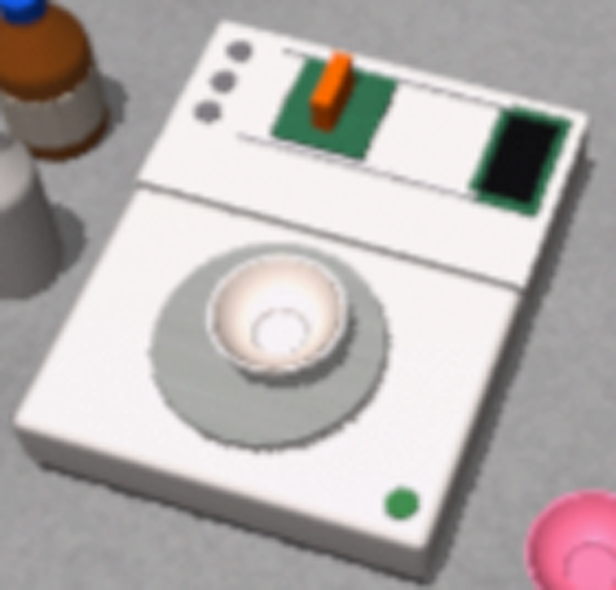

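The crops show, in top crop pixels: deck corners (68,24), (445,44), (443,524) and (42,508), the shutter (240,388)-(340,497), and the orange tab top (284,402)-(308,476). The dish on the pan is white, so it's the meant one. The shutter is nearly shut. Now I'll fit the pose.

Run:
```python
from h import *
import pickle
fs=pickle.load(open('f0.pkl','rb'))
def T(p): p=np.array(p,float); return np.array([236,136])+(p+.5)/5-.5
def S(p): p=np.array(p,float); return np.array([150,136])+(p+.5)/4.4-.5
t,s=fs['top'],fs['scene']
np.set_printoptions(precision=4,suppress=True)
a=pix2w(t,T([[68,24],[445,44],[443,524],[42,508]]),.06)[:,:2]
b=pix2w(s,S([[430,548],[17,425],[225,20],[587,117]]),.06)[:,:2]
for n,p in(('top',a),('scene',b)):
    print(n,p.tolist(),'c',p.mean(0),'sides',[np.linalg.norm(p[i]-p[i-1]) for i in range(4)])
    d=(p[0]+p[1]-p[2]-p[3]); e=p[0]+p[3]-p[1]-p[2]
    print('yaw',np.degrees(np.arctan2(d[1],d[0])),np.degrees(np.arctan2(-e[0],e[1])))
print('shutter',pix2w(t,T([[240,388],[343,391],[340,497],[239,494]]),.065).mean(0),pix2w(s,S([[305,57],[398,85],[365,160],[271,134]]),.065).mean(0))
print('tab',pix2w(t,T([[284,402],[308,405],[305,475],[284,477]]),.091), pix2w(s,S([[335,54],[353,59],[334,103],[312,98]]),.091))
print('pan',pix2w(t,T([[255,161]]),.074))
print('bottles/amber cap',pix2w(t,[[565*.64,340*.64]],.13),'wash',pix2w(t,[[557*.64,280*.64]],.15),'mortar',pix2w(t,[[334*.64,322*.64]],.055))
```

```text
top [[0.8011488427974989, 0.025348434331621688], [0.7945474813511477, -0.20786304564686153], [0.49928143351023735, -0.20232888012423444], [0.5042697595149753, 0.034252658677755704]] c [ 0.6498 -0.0876] sides [np.float64(0.297012584416684), np.float64(0.2333048914332913), np.float64(0.29531790666267194), np.float64(0.23663412243006526)]
yaw -1.3967773629031783 -1.413187272557967
scene [[0.8028088167851188, 0.03131124251495099], [0.7983671405903467, -0.20434427697263366], [0.49733078907598016, -0.20167816715107165], [0.5058655370975202, 0.035442375733460735]] c [ 0.6511 -0.0848] sides [np.float64(0.2969720148655366), np.float64(0.23569737451312986), np.float64(0.301048157401207), np.float64(0.23727408999224198)]
yaw -0.6512538987504581 -1.5722194490279373
shutter [ 0.5454 -0.1113  0.065 ] [ 0.5474 -0.1109  0.065 ]
tab [[ 0.5659 -0.1044  0.091 ]
 [ 0.5644 -0.1183  0.091 ]
 [ 0.5239 -0.1166  0.091 ]
 [ 0.5225 -0.1045  0.091 ]] [[ 0.5273 -0.1159  0.091 ]
 [ 0.5278 -0.1044  0.091 ]
 [ 0.5625 -0.1041  0.091 ]
 [ 0.5628 -0.1177  0.091 ]]
pan [[ 0.7134 -0.0888  0.074 ]]
bottles/amber cap [[ 0.5601 -0.2959  0.13  ]] wash [[ 0.6659 -0.2788  0.15  ]] mortar [[0.5953 0.1268 0.055 ]]
```

Both views agree. The deck's front edge is at -130, the pan at +85 and the tab at -85, which puts the balance origin at about (0.629, -0.086) with yaw about -1.4°. That gives a well centre of about (0.546, -0.120). The tab is at y≈-0.111, so the shutter is about 8 mm ajar. I'll turn the tool so the closed fingers lie along x, then go above the pre-push point.

Request:
{"method": "servo_tool", "body": {
  "targets": [
    {"angular": [0, 0, -8.07], "xyz": [0, 0, 0], "claw": 0},
    {"angular": [0, 0, -8.07], "xyz": [0, 0, 0], "claw": 0},
    {"angular": [0, 0, -8.07], "xyz": [0, 0, 0], "claw": 0},
    {"angular": [0, 0, -8.07], "xyz": [0, 0, 0], "claw": 0},
    {"angular": [0, 0, -8.07], "xyz": [0, 0, 0], "claw": 0},
    {"angular": [0, 0, -8.07], "xyz": [0, 0, 0], "claw": 0},
    {"angular": [0, 0, -8.07], "xyz": [0, 0, 0], "claw": 0},
    {"angular": [0, 0, -8.07], "xyz": [0, 0, 0], "claw": 0},
    {"angular": [0, 0, -8.07], "xyz": [0, 0, 0], "claw": 0},
    {"angular": [0, 0, 0], "xyz": [0, 0, 0], "claw": 0},
    {"angular": [0, 0, 0], "xyz": [0, 0, 0], "claw": 0}
  ]
}}

```text
t: 1.2
eef_pos: [0.1857, -0.6488, 0.2482]
ee_rot: [3.141, 0.001, -1.599]
force: [-0.5, -0.6, 0.2]
width: 0.0054
gripper_force: 0.0
```

Request:
{"method": "servo_tool", "body": {
  "targets": [
    {"angular": [0, 0, 0], "xyz": [-3.7, -2.48, 0], "claw": 0},
    {"angular": [0, 0, 0], "xyz": [-3.7, -2.48, 0], "claw": 0},
    {"angular": [0, 0, 0], "xyz": [-3.7, -2.48, 0], "claw": 0},
    {"angular": [0, 0, 0], "xyz": [-3.7, -2.48, 0], "claw": 0},
    {"angular": [0, 0, 0], "xyz": [-3.7, -2.48, 0], "claw": 0},
    {"angular": [0, 0, 0], "xyz": [-3.7, -2.48, 0], "claw": 0},
    {"angular": [0, 0, 0], "xyz": [-3.7, -2.48, 0], "claw": 0},
    {"angular": [0, 0, 0], "xyz": [-3.7, -2.48, 0], "claw": 0},
    {"angular": [0, 0, 0], "xyz": [-3.7, -2.48, 0], "claw": 0},
    {"angular": [0, 0, 0], "xyz": [-3.7, -2.48, 0], "claw": 0},
    {"angular": [0, 0, 0], "xyz": [-3.7, -2.48, 0], "claw": 0},
    {"angular": [0, 0, 0], "xyz": [-3.7, -2.48, 0], "claw": 0},
    {"angular": [0, 0, 0], "xyz": [-3.7, -2.48, 0], "claw": 0},
    {"angular": [0, 0, 0], "xyz": [-3.7, -2.48, 0], "claw": 0},
    {"angular": [0, 0, 0], "xyz": [0, 0, 0], "claw": 0},
    {"angular": [0, 0, 0], "xyz": [0, 0, 0], "claw": 0}
  ]
}}

```text
t: 2.8
eef_pos: [0.5457, -0.1385, 0.2482]
ee_rot: [3.141, -0.0, -1.596]
force: [0.5, -0.8, 0.1]
width: 0.0004
gripper_force: 0.0
```

Request:
{"method": "servo_tool", "body": {
  "targets": [
    {"angular": [0, 0, 0], "xyz": [0, 0, 3], "claw": 0},
    {"angular": [0, 0, 0], "xyz": [0, 0, 3], "claw": 0},
    {"angular": [0, 0, 0], "xyz": [0, 0, 3], "claw": 0},
    {"angular": [0, 0, 0], "xyz": [0, 0, 3], "claw": 0},
    {"angular": [0, 0, 0], "xyz": [0, 0, 2], "claw": 0},
    {"angular": [0, 0, 0], "xyz": [0, 0, 0.8], "claw": 0},
    {"angular": [0, 0, 0], "xyz": [0, 0, 0], "claw": 0},
    {"angular": [0, 0, 0], "xyz": [0, 0, 0], "claw": 0}
  ]
}}

```text
t: 3.6
eef_pos: [0.5459, -0.14, 0.1016]
ee_rot: [-3.14, -0.0, -1.596]
force: [0.5, -0.3, 0.2]
width: 0.0006
gripper_force: 0.0
```

Run:
```python
from h import *
f=grab('scene');a=cv2.resize(f['color'][100:260,130:300],None,fx=3.7,fy=3.7,interpolation=cv2.INTER_CUBIC)
cv2.imwrite('pics/p1.png',cv2.convertScaleAbs(a,alpha=1.5))
```

```text
(no output)
```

View pics/p1.png

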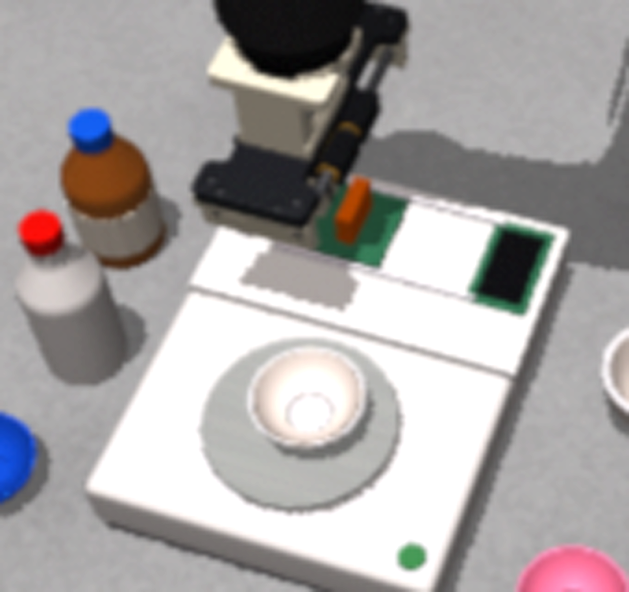

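The gripper stands on the right (-y) side of the tab at (355,210), with clearance to the bottles and dish. Next I push towards +y.

Request:
{"method": "servo_tool", "body": {
  "targets": [
    {"angular": [0, 0, 0], "xyz": [-0.5, 0, 0.4], "claw": 0},
    {"angular": [0, 0, 0], "xyz": [-0.5, 0, 0], "claw": 0},
    {"angular": [0, 0, 0], "xyz": [-0.4, 0, 0], "claw": 0},
    {"angular": [0, 0, 0], "xyz": [-0.4, 0, 0], "claw": 0},
    {"angular": [0, 0, 0], "xyz": [-0.4, 0, 0], "claw": 0},
    {"angular": [0, 0, 0], "xyz": [-0.4, 0, 0], "claw": 0},
    {"angular": [0, 0, 0], "xyz": [-0.4, 0, 0], "claw": 0},
    {"angular": [0, 0, 0], "xyz": [-0.4, 0, 0], "claw": 0},
    {"angular": [0, 0, 0], "xyz": [-0.4, 0, 0], "claw": 0},
    {"angular": [0, 0, 0], "xyz": [-0.4, 0, 0], "claw": 0},
    {"angular": [0, 0, 0], "xyz": [-0.4, 0, 0], "claw": 0},
    {"angular": [0, 0, 0], "xyz": [-0.4, 0, 0], "claw": 0},
    {"angular": [0, 0, 0], "xyz": [-0.4, 0, 0], "claw": 0},
    {"angular": [0, 0, 0], "xyz": [-0.4, 0, 0], "claw": 0},
    {"angular": [0, 0, 0], "xyz": [-0.3, 0, 0], "claw": 0},
    {"angular": [0, 0, 0], "xyz": [0, 0, 0], "claw": 0}
  ]
}}

```text
t: 5.25
eef_pos: [0.5467, -0.0781, 0.0964]
ee_rot: [3.141, 0.0, -1.595]
force: [-0.7, 0.1, 0.1]
width: 0.0001
gripper_force: 0.0
```

Request:
{"method": "servo_tool", "body": {
  "targets": [
    {"angular": [0, 0, 0], "xyz": [-0.2, 0, 0], "claw": 0},
    {"angular": [0, 0, 0], "xyz": [-0.1, 0, 0], "claw": 0},
    {"angular": [0, 0, 0], "xyz": [0, 0, 0], "claw": 0}
  ]
}}

```text
t: 5.55
eef_pos: [0.5468, -0.0755, 0.0964]
ee_rot: [3.141, 0.0, -1.595]
force: [-0.4, -0.5, -0.4]
width: 0.0001
gripper_force: 0.0
```

Still no stop felt. I'll go on in small steps until the force rises.

Request:
{"method": "servo_tool", "body": {
  "targets": [
    {"angular": [0, 0, 0], "xyz": [-0.15, 0, 0], "claw": 0},
    {"angular": [0, 0, 0], "xyz": [-0.15, 0, 0], "claw": 0},
    {"angular": [0, 0, 0], "xyz": [0, 0, 0], "claw": 0}
  ]
}}

```text
t: 5.85
eef_pos: [0.5468, -0.074, 0.0965]
ee_rot: [3.141, -0.002, -1.595]
force: [0.6, -10.7, -1.0]
width: 0.0004
gripper_force: 5.1
```

Request:
{"method": "servo_tool", "body": {
  "targets": [
    {"angular": [0, 0, 0], "xyz": [-0.15, 0, 0], "claw": 0},
    {"angular": [0, 0, 0], "xyz": [0, 0, 0], "claw": 0}
  ]
}}

```text
t: 6.05
eef_pos: [0.5468, -0.073, 0.0965]
ee_rot: [3.141, -0.003, -1.595]
force: [2.7, -13.1, -1.6]
width: 0.0003
gripper_force: 6.5
```

Run:
```python
from h import *
f=grab('scene');a=cv2.resize(f['color'][100:260,130:300],None,fx=3.7,fy=3.7,interpolation=cv2.INTER_CUBIC)
cv2.imwrite('pics/p2.png',cv2.convertScaleAbs(a,alpha=1.5))
print(monitor.get_state()['force'],[pix2w(f,[[130+x/3.7,100+y/3.7]],.06) for x,y in[(568,232)]])
```

```text
[  2.27315179 -12.87802852  -2.16764174] [array([[0.50710408, 0.03712646, 0.06      ]])]
```

View pics/p2.png

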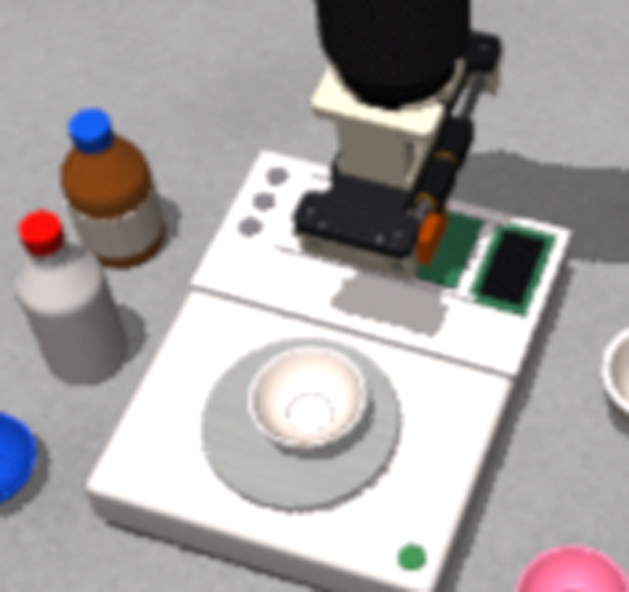

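The stop is reached (13 N) at TCP y≈-0.074 and the tab at (430,238) is at the open end. The balance has moved 1 mm at most. I'll back off, lift and clear the view of the well.

Request:
{"method": "servo_tool", "body": {
  "targets": [
    {"angular": [0, 0, 0], "xyz": [0.7, 0, 0], "claw": 0},
    {"angular": [0, 0, 0], "xyz": [0.8, 0, 0], "claw": 0},
    {"angular": [0, 0, 0], "xyz": [0, 0, -4], "claw": 0},
    {"angular": [0, 0, 0], "xyz": [0, 0, -4], "claw": 0},
    {"angular": [0, 0, 0], "xyz": [0, 0, -4], "claw": 0},
    {"angular": [0, 0, 0], "xyz": [3.5, 0, -3], "claw": 0},
    {"angular": [0, 0, 0], "xyz": [4, 0, 0], "claw": 0},
    {"angular": [0, 0, 0], "xyz": [4, 0, 0], "claw": 0},
    {"angular": [0, 0, 0], "xyz": [4, 0, 0], "claw": 0},
    {"angular": [0, 0, 0], "xyz": [0, 0, 0], "claw": 0},
    {"angular": [0, 0, 0], "xyz": [0, 0, 0], "claw": 0}
  ]
}}

```text
t: 7.2
eef_pos: [0.5426, -0.242, 0.2462]
ee_rot: [3.141, 0.0, -1.597]
force: [-0.1, 0.7, 0.0]
width: 0.0003
gripper_force: 0.0
```

Run:
```python
from h import *
import pickle
fs={n:grab(n) for n in('scene','top')}; pickle.dump(fs,open('f1.pkl','wb'))
a=fs['top']['color'][196:256,236:336]; a=cv2.resize(a,None,fx=5,fy=5,interpolation=cv2.INTER_CUBIC)
b=fs['scene']['color'][136:196,190:290]; b=cv2.resize(b,None,fx=5,fy=5,interpolation=cv2.INTER_CUBIC)
cv2.imwrite('pics/w.png',cv2.convertScaleAbs(np.vstack([a,b])[:600],alpha=1.5))
```

```text
(no output)
```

View pics/w.png

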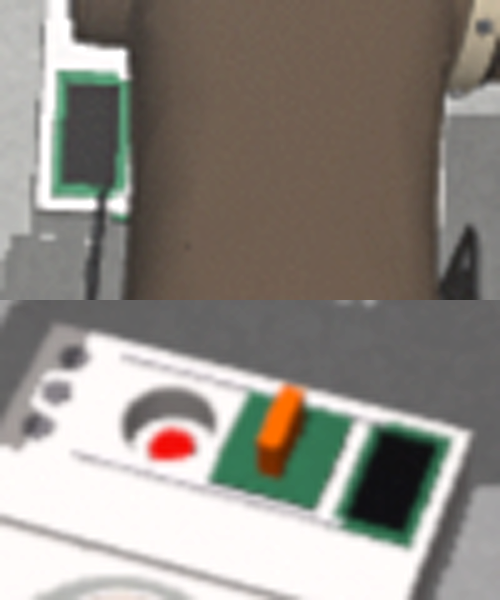

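The scene half shows the well open: mouth from (121,425) to (216,425) with its top at y≈387, the red key at (170,444), and the tab at (280,430) on the open side. The arm hides it from the top camera. I'll fit the mouth circle to those extremes.

Run:
```python
from h import *
import pickle
from scipy.optimize import least_squares
f=pickle.load(open('f1.pkl','rb'))['scene']
a=np.linspace(0,2*np.pi,180)
def S(p):return (p-np.array([190,136])+.5)*5-.5
def circ(c,z,r=.025): return S(w2pix(f,np.c_[c[0]+r*np.cos(a),c[1]+r*np.sin(a),0*a+z]))
def ext(c): p=circ(c,.06); return np.array([p[:,0].min(),p[:,0].max(),p[:,1].min()])
m=np.array([121,216,387-300])
r=least_squares(lambda c:(ext(c)-m),[.546,-.12],diff_step=1e-3)
print(r.x,ext(r.x),ext([.546,-.12]),circ(r.x,.06)[:,1].max())
k=circ(r.x,.04,.013);print('key pred',k.min(0),k.max(0))
# balance corner shift check
print('tab top',S(w2pix(f,[[r.x[0],r.x[1]+.064,.091]])))
```

```text
[ 0.54578028 -0.11852121] [121.50229052 215.49699149  87.01615088] [118.74817746 212.73669556  86.70108602] 160.9657586290818
key pred [147.14709055 127.525127  ] [195.30948541 165.70557012]
tab top [[281.1767014  114.56213654]]
```

The key is predicted at x 147-195 and seen at 147-197, so the well is at (0.546, -0.119). I move over it and go down to the mouth.

Request:
{"method": "servo_tool", "body": {
  "targets": [
    {"angular": [0, 0, 0], "xyz": [-4, 0, 0], "claw": 0},
    {"angular": [0, 0, 0], "xyz": [-4, 0, 0], "claw": 0},
    {"angular": [0, 0, 0], "xyz": [-3, 0, 0], "claw": 0},
    {"angular": [0, 0, 0], "xyz": [-1.2, 0, 0], "claw": 0},
    {"angular": [0, 0, 0], "xyz": [0, 0, 4], "claw": 0},
    {"angular": [0, 0, 0], "xyz": [0, 0, 4], "claw": 0},
    {"angular": [0, 0, 0], "xyz": [0, 0, 4], "claw": 0},
    {"angular": [0, 0, 0], "xyz": [0, 0, 2], "claw": 0},
    {"angular": [0, 0, 0], "xyz": [0, 0, 1], "claw": 0},
    {"angular": [0, 0, 0], "xyz": [0, 0, 0], "claw": 0},
    {"angular": [0, 0, 0], "xyz": [0, 0, 0], "claw": 0}
  ]
}}

```text
t: 8.4
eef_pos: [0.5469, -0.1188, 0.0977]
ee_rot: [-3.14, -0.0, -1.594]
force: [0.3, -0.1, 0.2]
width: 0.0007
gripper_force: 0.0
```

Request:
{"method": "servo_tool", "body": {
  "targets": [
    {"angular": [0, 0, 0], "xyz": [0.07, 0.08, 0.8], "claw": 0},
    {"angular": [0, 0, 0], "xyz": [0, 0, 0.5], "claw": 0},
    {"angular": [0, 0, 0], "xyz": [0, 0, 0.3], "claw": 0},
    {"angular": [0, 0, 0], "xyz": [0, 0, 0.3], "claw": 0},
    {"angular": [0, 0, 0], "xyz": [0, 0, 0], "claw": 0}
  ]
}}

```text
t: 8.9
eef_pos: [0.5449, -0.1198, 0.0772]
ee_rot: [3.141, -0.0, -1.595]
force: [-0.4, 1.1, 0.1]
width: 0.0006
gripper_force: 0.0
```

The tip is 5 mm inside the well and touches nothing. I go on down to the key.

Request:
{"method": "servo_tool", "body": {
  "targets": [
    {"angular": [0, 0, 0], "xyz": [0, 0, 0.5], "claw": 0},
    {"angular": [0, 0, 0], "xyz": [0, 0, 0.5], "claw": 0},
    {"angular": [0, 0, 0], "xyz": [0, 0, 0.3], "claw": 0},
    {"angular": [0, 0, 0], "xyz": [0, 0, 0.3], "claw": 0},
    {"angular": [0, 0, 0], "xyz": [0, 0, 0], "claw": 0}
  ]
}}

```text
t: 9.4
eef_pos: [0.545, -0.1197, 0.0612]
ee_rot: [3.141, -0.0, -1.595]
force: [-0.5, -0.2, 1.4]
width: 0.0002
gripper_force: 0.8
```

Request:
{"method": "servo_tool", "body": {
  "targets": [
    {"angular": [0, 0, 0], "xyz": [0, 0, 0.2], "claw": 0},
    {"angular": [0, 0, 0], "xyz": [0, 0, 0.2], "claw": 0},
    {"angular": [0, 0, 0], "xyz": [0, 0, 0], "claw": 0}
  ]
}}

```text
t: 9.7
eef_pos: [0.5451, -0.1197, 0.0575]
ee_rot: [3.141, -0.0, -1.595]
force: [-1.3, 0.5, 3.4]
width: 0.0003
gripper_force: 1.8
```

The spring force is rising (1.4 to 3.4 N), so the key is going down. I press to the stop and hold.

Request:
{"method": "servo_tool", "body": {
  "targets": [
    {"angular": [0, 0, 0], "xyz": [0, 0, 0.15], "claw": 0},
    {"angular": [0, 0, 0], "xyz": [0, 0, 0.05], "claw": 0},
    {"angular": [0, 0, 0], "xyz": [0, 0, 0], "claw": 0},
    {"angular": [0, 0, 0], "xyz": [0, 0, 0], "claw": 0},
    {"angular": [0, 0, 0], "xyz": [0, 0, 0], "claw": 0},
    {"angular": [0, 0, 0], "xyz": [0, 0, 0], "claw": 0},
    {"angular": [0, 0, 0], "xyz": [0, 0, 0], "claw": 0}
  ]
}}

```text
t: 10.4
eef_pos: [0.5451, -0.1198, 0.057]
ee_rot: [-3.141, -0.0, -1.595]
force: [-6.1, 1.6, 17.5]
width: 0.0005
gripper_force: 8.5
```

The key is hard on its stop at 17.5 N, held for 0.5 s. I lift out, cross over the tab and come down on its left side.

Request:
{"method": "servo_tool", "body": {
  "targets": [
    {"angular": [0, 0, 0], "xyz": [0, 0, -1.5], "claw": 0},
    {"angular": [0, 0, 0], "xyz": [0, 0, -2.5], "claw": 0},
    {"angular": [0, 0, 0], "xyz": [0, 0, -4], "claw": 0},
    {"angular": [0, 0, 0], "xyz": [0, 0, -4], "claw": 0},
    {"angular": [0, 0, 0], "xyz": [0, 0, 0], "claw": 0},
    {"angular": [0, 0, 0], "xyz": [-3, 0, 0], "claw": 0},
    {"angular": [0, 0, 0], "xyz": [-4, 0, 0], "claw": 0},
    {"angular": [0, 0, 0], "xyz": [-2.5, 0, 0], "claw": 0},
    {"angular": [0, 0, 0], "xyz": [0, 0, 0], "claw": 0},
    {"angular": [0, 0, 0], "xyz": [0, 0, 0], "claw": 0}
  ]
}}

```text
t: 11.4
eef_pos: [0.5475, -0.0242, 0.1754]
ee_rot: [-3.141, 0.0, -1.594]
force: [-0.2, 0.7, 0.2]
width: 0.0007
gripper_force: 0.0
```

Request:
{"method": "servo_tool", "body": {
  "targets": [
    {"angular": [0, 0, 0], "xyz": [0, 0, 3.5], "claw": 0},
    {"angular": [0, 0, 0], "xyz": [0, 0, 3.4], "claw": 0},
    {"angular": [0, 0, 0], "xyz": [0, 0, 1], "claw": 0},
    {"angular": [0, 0, 0], "xyz": [0, 0, 0], "claw": 0},
    {"angular": [0, 0, 0], "xyz": [0, 0, 0], "claw": 0}
  ]
}}

```text
t: 11.9
eef_pos: [0.5483, -0.0251, 0.0976]
ee_rot: [-3.141, -0.0, -1.595]
force: [0.5, -0.4, 0.5]
width: 0.0004
gripper_force: 0.0
```

Request:
{"method": "servo_tool", "body": {
  "targets": [
    {"angular": [0, 0, 0], "xyz": [0.4, 0, 0], "claw": 0},
    {"angular": [0, 0, 0], "xyz": [0.4, 0, 0], "claw": 0},
    {"angular": [0, 0, 0], "xyz": [0.4, 0, 0], "claw": 0},
    {"angular": [0, 0, 0], "xyz": [0.4, 0, 0], "claw": 0},
    {"angular": [0, 0, 0], "xyz": [0.4, 0, 0], "claw": 0},
    {"angular": [0, 0, 0], "xyz": [0.4, 0, 0], "claw": 0},
    {"angular": [0, 0, 0], "xyz": [0.4, 0, 0], "claw": 0},
    {"angular": [0, 0, 0], "xyz": [0.4, 0, 0], "claw": 0},
    {"angular": [0, 0, 0], "xyz": [0.4, 0, 0], "claw": 0},
    {"angular": [0, 0, 0], "xyz": [0.4, 0, 0], "claw": 0},
    {"angular": [0, 0, 0], "xyz": [0.4, 0, 0], "claw": 0},
    {"angular": [0, 0, 0], "xyz": [0.4, 0, 0], "claw": 0},
    {"angular": [0, 0, 0], "xyz": [0.4, 0, 0], "claw": 0},
    {"angular": [0, 0, 0], "xyz": [0.4, 0, 0], "claw": 0},
    {"angular": [0, 0, 0], "xyz": [0.4, 0, 0], "claw": 0},
    {"angular": [0, 0, 0], "xyz": [0.4, 0, 0], "claw": 0},
    {"angular": [0, 0, 0], "xyz": [0.4, 0, 0], "claw": 0},
    {"angular": [0, 0, 0], "xyz": [0.4, 0, 0], "claw": 0},
    {"angular": [0, 0, 0], "xyz": [0.4, 0, 0], "claw": 0},
    {"angular": [0, 0, 0], "xyz": [0, 0, 0], "claw": 0}
  ]
}}

```text
t: 13.9
eef_pos: [0.5453, -0.1013, 0.0964]
ee_rot: [3.141, -0.0, -1.596]
force: [0.4, 0.1, 0.1]
width: 0.0004
gripper_force: 0.0
```

Request:
{"method": "servo_tool", "body": {
  "targets": [
    {"angular": [0, 0, 0], "xyz": [0.2, 0, 0], "claw": 0},
    {"angular": [0, 0, 0], "xyz": [0.1, 0, 0], "claw": 0},
    {"angular": [0, 0, 0], "xyz": [0, 0, 0], "claw": 0}
  ]
}}

```text
t: 14.2
eef_pos: [0.5453, -0.1032, 0.0964]
ee_rot: [3.141, 0.001, -1.595]
force: [-0.9, 4.9, 0.6]
width: 0.0005
gripper_force: 2.2
```

The stop is beginning at 4.9 N. One more small push, then I back off.

Request:
{"method": "servo_tool", "body": {
  "targets": [
    {"angular": [0, 0, 0], "xyz": [0.15, 0, 0], "claw": 0},
    {"angular": [0, 0, 0], "xyz": [0.1, 0, 0], "claw": 0},
    {"angular": [0, 0, 0], "xyz": [0, 0, 0], "claw": 0}
  ]
}}

```text
t: 14.5
eef_pos: [0.5453, -0.1037, 0.0964]
ee_rot: [-3.141, 0.003, -1.596]
force: [-2.9, 16.8, 4.4]
width: 0.0003
gripper_force: 8.5
```

Request:
{"method": "servo_tool", "body": {
  "targets": [
    {"angular": [0, 0, 0], "xyz": [-0.7, 0, 0], "claw": 0},
    {"angular": [0, 0, 0], "xyz": [-0.8, 0, 0], "claw": 0},
    {"angular": [0, 0, 0], "xyz": [0, 0, -4], "claw": 0},
    {"angular": [0, 0, 0], "xyz": [0, 0, -4], "claw": 0},
    {"angular": [0, 0, 0], "xyz": [0, 0, -4], "claw": 0},
    {"angular": [0, 0, 0], "xyz": [-4, 0, -3], "claw": 0},
    {"angular": [0, 0, 0], "xyz": [-4, 0, 0], "claw": 0},
    {"angular": [0, 0, 0], "xyz": [-4, 0, 0], "claw": 0},
    {"angular": [0, 0, 0], "xyz": [-4, 0, 0], "claw": 0},
    {"angular": [0, 0, 0], "xyz": [0, 0, 0], "claw": 0},
    {"angular": [0, 0, 0], "xyz": [0, 0, 0], "claw": 0}
  ]
}}

```text
t: 15.6
eef_pos: [0.5495, 0.0695, 0.2464]
ee_rot: [3.141, -0.001, -1.593]
force: [-0.4, 0.2, -0.5]
width: 0.0003
gripper_force: 0.0
```

Run:
```python
from h import *
f=grab('scene');a=cv2.resize(f['color'][120:270,130:330],None,fx=4,fy=4,interpolation=cv2.INTER_CUBIC)
cv2.imwrite('pics/p3.png',cv2.convertScaleAbs(a,alpha=1.5))
```

```text
(no output)
```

View pics/p3.png

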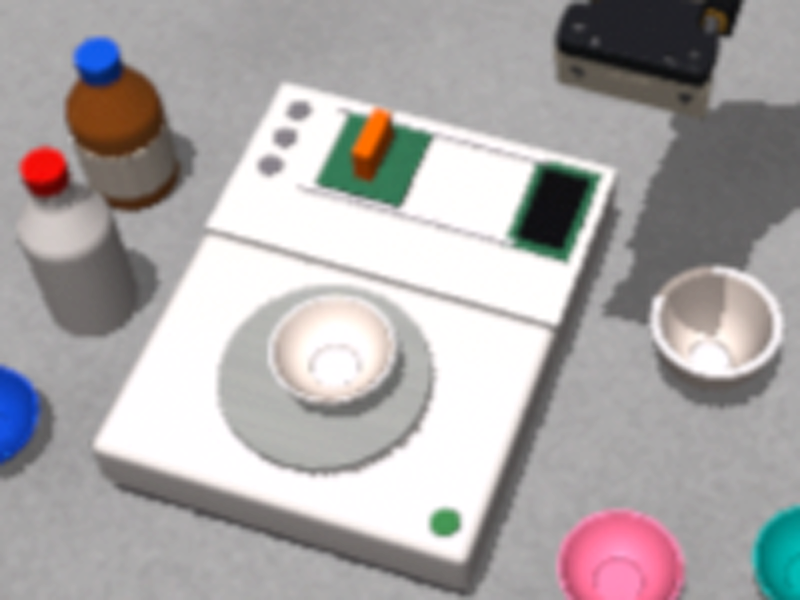

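The picture shows the shutter over the well with the tab at (372,145), and the dish, bottles and mortar in place. Before handing in, I check the tab's y numerically.

Run:
```python
from h import *
import pickle
def orange(f,z=.078):
    h=cv2.cvtColor(f['color'],cv2.COLOR_BGR2HSV); m=cv2.inRange(h,(5,190,90),(15,255,255)); m[:120]=0;m[200:]=0;m[:,:205]=0;m[:,300:]=0
    y,x=np.nonzero(m); return len(x),pix2w(f,[[x.mean(),y.mean()]],z)[0]
for n in('f0','f1'): print(n,orange(pickle.load(open(n+'.pkl','rb'))['scene']))
f=grab('scene'); print('now',orange(f)); 
a=pickle.load(open('f0.pkl','rb'))['scene']['color']
s,_=cv2.phaseCorrelate(*[cv2.cvtColor(i[190:250,165:270],cv2.COLOR_BGR2GRAY).astype(np.float32) for i in(a,f['color'])]);print('shift px',s)
```

```text
f0 (56, array([ 0.53951742, -0.11552458,  0.078     ]))
f1 (58, array([ 0.5403255, -0.0576483,  0.078    ]))
now (59, array([ 0.53909039, -0.12273706,  0.078     ]))
shift px (0.06744065016138023, 0.0071577716457973395)
```

The shutter travelled 65 mm between the two stops, so it is fully shut, and the balance hasn't shifted. I hand in.

```bash
python3 -c "
from station import order
print(order.job_done())"
```

```text
the job is handed in; nothing more can be done
None
```

The job is handed in, with no verdict returned: I pushed the shutter open to its stop, held the tare key on its stop for 0.5 s and pushed the shutter shut to its stop; the last picture shows everything in place.

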